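# Lay the dried block flat and shut the drawer

### The arm

A 6-joint arm with a two-finger parallel gripper is mounted at the origin on a cart in front of the work surface, level with it; the furniture and walls round the work are solid. World frame = base frame: x ahead of the robot, y to its left, z up, the work surface at z = 0. Lengths are in m, angles in degrees, forces in N, time in s.
With the tool pointing down it reaches from about 0.275 to 1 m from the base axis. Payload 8.4 kg.
Tool frame: the origin (TCP) lies between the finger pads; the fingertips stand 8 mm ahead of it and the grasp point (between the pads) lies 11 mm behind it; z points along the fingers, y is the line along which they close (so a half turn about z gives the same grasp; the last joint's range is limited). The gripper opens to 85 mm and grips with 20 to 120 N. Pads are 22 mm wide; open, the fingers measure 114 mm over their backs; the gripper's body (76 mm by 85 mm) begins 54 mm behind the grasp point. The pads swing forward as they close: fully open they stand 13 mm farther back than shut.
Start: joints at [65.466, 20.225, 93.587, -0, 66.188, -0.138], TCP at [0.258, 0.569, 0.211] pointing down, gripper open.
Joint ranges: [-150.9, 150.9], [-52.94, 120.26], [3.33, 152.33], [-74.26, 254.26], [0, 154.13], [-172.89, 172.89]. Speed limits (degrees/s): [127.2, 127.2, 159.86, 180, 180, 180].

### API

Orientations are given as [roll, pitch, yaw] about the fixed x, y, z axes, in that order (R = Rz(yaw) Ry(pitch) Rx(roll)).
In Python, from workcell import env, optics, job, models gives the robot as it stands.
- The arm moves only by the tool step_arm, never from a script. Its argument "series" is one flat list of numbers, 7 for each row, row after row: the turn, a rotation vector about the tool's x, y, z in units of 8 degrees (1.0 is 8 degrees), then the shift along the tool's x, y, z in units of 30 mm (1.0 is 30 mm), then the closure, from -1 (fully open) to 1 (shut). In form: [wx, wy, wz, tx, ty, tz, claw, wx, wy, wz, tx, ty, tz, claw, ...]. A call has 1 to 12 rows; each row shifts and turns the commanded pose from where the row before left it, along the tool's axes as they then stand; what a row does not reach is not made up. A row lasts 1/8 s, in which the tool goes at most 62.5 mm and 10.7 degrees, less where a joint would pass 70% of its speed; a pose out of reach is approached as far as the arm can. A call is refused whole if a number of a shift passes 1 or a number of a turn 1, either way. A call with a gripper value outside its range is refused whole. The fingers move at their own pace and stop on an object; the grip force is fixed at half the most. Time passes only in rows, so rows that do not move let the fingers close. It gives the time, the measured TCP pose, the force, the opening and the grip force at its end, in the units of the state.
- env.sense(): the state, without advancing time (a new reading comes with each control period).
- optics.grab_frame(name): name is "scene" or "top" or "wrist"; returns a dict with "pixels" (420x560x3 uint8, red, green, blue), "fov_y" (degrees; the focal length in pixels is half the picture's height over the tangent of half this angle, whatever the lens; pixels are square), "cx", "cy" (the principal point, pixels), "R" (3x3) and "t" (3): a world point X has camera coordinates R X + t; the wrist camera has in their place "T_tool_cam" (4x4, takes a point from camera to tool coordinates, whose origin is the TCP and whose axes are the flange's). Camera axes: x right, y down, z forward; pixel columns grow to the right and rows downward; lengths in m; the calibration is good to about 2 mm. A picture is of the moment at which its call begins: read the wrist's pose just before it. There is no depth.
- job.sign_off(): hands the job in; it is judged then, once.
Trained networks look in a picture, given as the dict that the camera call returned (one of the last four; its "shot" number tells which), for a name from the list of things; names that differ only in an ending like _2 or _b are one class to them, and where a whole thing is asked for, a point or a joint stands for the part that bears it (a point fixed in the world has none). Each returns a list of dicts, best first, with "conf" (0 to 1); they miss things now and then, are a little off and sometimes report something else, mostly with a low value. They report only what shows in the picture. A call takes as long as a camera call. They do not tell look-alikes from the thing itself.
- models.spot_in(picture, target): "centre" ([column, row] in pixels, amid what is visible of it).
- models.place_of(picture, target): "centre" ([column, row] in pixels: a listed point, or the origin of a listed thing).
The state is a dict: "time_s": time; "q": joint angles; "dq": joint speeds; "effort": joint torques, N m; "ee_pos": TCP position; "tcp_rot": TCP orientation; "force": force on the tool from outside, world axes, zero at the start; "torque": the same for the moment, N m; "opening": finger opening in m; "finger_force": force on a finger pad.
Only numpy, scipy, OpenCV 4.12 (cv2) and the standard library are available. Lean on these libraries where they do the work, as an engineer would, in place of code of your own. Each camera call takes 0.05 s, during which the arm holds its last target. There are 200 camera calls.

### The job

The oiled hardwood block that was stood on end in the open drawer to dry is too tall to go under the cabinet's top. With a fingertip tip it over so that it lies flat on the drawer floor - do not pick it up - and only then push the drawer fully home without slamming it. Leave the things on and around the cabinet as they are.

Things in the scene. Friction and masses are not known exactly. Their poses are not given: they have to be found in the camera images.
- drawer_cabinet: small wooden cabinet with one drawer, 276 mm wide, 198 mm deep, 108 mm high, fixed to the bench, front towards the robot. Origin on the bench; x points from front to back, y left. Its front is 84 mm and the front edge of its 10 mm top 88 mm ahead (-x) of the origin: the top overhangs the shut drawer front by 4 mm, so push the knob with an upright finger
- drawer_cabinet_drawer (a joint): the cabinet's drawer: how far it is pulled out, in m; 0 is fully home, the stop is at 0.13. It slides freely (friction about 1 N), does not spring back and coasts a few mm when let go
- drawer_floor (a point): middle of the drawer's floor, on its upper face, 17 mm above the bench; moves with the drawer. x from the drawer's front to its back (the way it closes), y left, z up. Clear inside: -79 to +75 mm in x, -115 to +115 mm in y. Above this floor the side walls stand 70 mm, the front 78 mm; the underside of the cabinet's top is at 80 mm, so nothing taller goes in
- drawer_knob (a point): middle of the front of the drawer's brown round knob, 25 mm in diameter, standing out 26 mm from the middle of the drawer front, 54 mm above the bench; same axes as drawer_floor; moves with the drawer
- hardwood_block: planed brown hardwood block, 90 x 35 x 30 mm, 60 g, first stood on end in the front of the drawer, its 30 mm thickness about along the drawer's y, nearer one side wall or the other; tipped towards the near wall it may lean there instead of lying down. Origin: middle of a 90 x 35 mm face; its axes are askew, use those of block_centre
- block_centre (a point): centre of the hardwood block; x along its 90 mm length (upright at first), y along the 35 mm, z along the 30 mm thickness. It is 45 mm above the drawer floor when the block stands on end, 15 or 18 mm when it lies
- blister_pack: blue card with a clear blister holding a white part, 151 x 65 x 18 mm, lying loose on the cabinet's top, 30 mm or more back from the top's front edge; origin at the middle of its underside; a bystander
- oil_bottle: dark grey bottle with black cap, 75 mm in diameter, 189 mm tall, standing on the bench beside the right end of the cabinet; origin at the middle of its foot; a bystander
- nagura_stone: small pale grey dressing stone, about 80 x 32 x 23 mm, on the bench to the right of the open drawer; origin at the middle of its underside; a bystander
- small_square: small try square with a light wooden stock and a steel blade, 74 x 148 x 12 mm, on the bench left of the drawer, near the bench's front edge; a bystander
Things that resemble listed ones, but are neither listed nor needed, are in the scene too. What is shaped like the hardwood_block but yellow is not meant.

How it is judged:
By the outcome, as a careful person would: the job done as asked, in the order asked, and still so for the second after the job is handed in, with the robot touching nothing.
It also fails if it takes over 43 s, if anything falls off the work surface, if the arm or the gripper's body presses on something with over 40 N, if the wrist force passes 120 N, or if a joint passes its speed limit or range.

## Working session

There is one attempt and no reset: what is moved stays moved. The work goes in short steps, Python scripts to look and compute and a tool call to move; the robot and the scene stay as the last step left them, time stands still between calls to the robot, and variables do not carry over. Pictures are saved under pics/ and viewed, at most 10 in all, crops included, and the job is handed in when it is done.

Besides the shell and the picture viewer there is one more tool, called after "Request:" by a JSON object that holds its "fn" and its "kwargs". step_arm: Moves the arm, as the interface text tells. Its arguments: {"type":"object","properties":{"series":{"type":"array"}},"required":["series"]}

```bash
ls; mkdir -p pics; cat > h.py <<'E'
import numpy as np,cv2
from workcell import env,optics,job,models
def ray(p,px):
    f=p["pixels"].shape[0]/2/np.tan(np.radians(p["fov_y"]/2))
    d=np.array([(px[0]-p["cx"])/f,(px[1]-p["cy"])/f,1.])
    R=np.array(p["R"]);t=np.array(p["t"]);return -R.T@t,R.T@d
def atz(p,px,z):
    o,d=ray(p,px);return o+d*(z-o[2])/d[2]
def tri(a,pa,b,pb):
    A=[];B=[]
    for p,q in((a,pa),(b,pb)):
        o,d=ray(p,q);d/=np.linalg.norm(d);M=np.eye(3)-np.outer(d,d);A.append(M);B.append(M@o)
    return np.linalg.lstsq(np.vstack(A),np.hstack(B),rcond=None)[0]
def save(p,n): cv2.imwrite("pics/"+n,p["pixels"][:,:,::-1])
E
python3 - <<'E'
from h import *
a=optics.grab_frame("scene");b=optics.grab_frame("top");save(a,"s0.png");save(b,"t0.png")
print(env.sense())
for n in ["drawer_cabinet","drawer_floor","drawer_knob","block_centre","hardwood_block","blister_pack","oil_bottle","nagura_stone","small_square"]:
    ra=models.place_of(a,n);rb=models.place_of(b,n)
    print(n,[(np.round(r["centre"]),round(r["conf"],2)) for r in ra[:2]],[(np.round(r["centre"]),round(r["conf"],2)) for r in rb[:2]], end=' ')
    if ra and rb: print(tri(a,ra[0]["centre"],b,rb[0]["centre"]).round(3))
    else: print()
E
```

```text
pics
{'time_s': 0.1, 'q': array([ 6.54649734e+01,  2.02596403e+01,  9.36249284e+01,  7.12198685e-04,
        6.61843662e+01, -1.37679278e-01]), 'dq': array([ 0.05843712, -0.02526502, -0.03970814,  0.07623401, -0.0505804 ,
       -0.06469538]), 'effort': array([ 1.91376879e-03, -6.06357265e+01, -3.42818356e+01,  9.53488075e-05,
        4.00714649e-03,  4.15816203e-05]), 'ee_pos': array([0.25798203, 0.56879628, 0.21022367]), 'tcp_rot': array([-1.79931067e+02, -8.16853803e-04,  1.55602364e+02]), 'force': array([0.14717388, 0.2242074 , 0.2941129 ]), 'torque': array([0.03039128, 0.04263177, 0.04270464]), 'finger_force': 0.0, 'opening': 0.08542059342285166}
drawer_cabinet [(array([383., 241.]), 0.74)] [(array([310., 182.]), 0.59)] [ 0.715 -0.217 -0.09 ]
drawer_floor [] [(array([302., 204.]), 0.74), (array([313., 216.]), 0.44)] 
drawer_knob [(array([283., 242.]), 0.63)] [(array([302., 241.]), 0.66)] [ 0.458 -0.119  0.06 ]
block_centre [(array([392., 278.]), 0.79), (array([304., 227.]), 0.55)] [(array([313., 214.]), 0.52)] [ 0.616 -0.262 -0.127]
hardwood_block [(array([294., 226.]), 0.68)] [(array([307., 213.]), 0.7), (array([403., 226.]), 0.51)] [ 0.535 -0.12   0.06 ]
blister_pack [(array([318., 177.]), 0.71)] [(array([296., 158.]), 0.56), (array([307., 213.]), 0.52)] [ 0.694 -0.092  0.116]
oil_bottle [(array([388., 241.]), 0.89)] [(array([368., 178.]), 0.71)] [ 0.675 -0.326 -0.007]
nagura_stone [(array([352., 275.]), 0.85)] [(array([360., 229.]), 0.66)] [ 0.509 -0.299 -0.008]
small_square [] [(array([182., 244.]), 0.81)]
```

```bash
python3 - <<'E'
import cv2
a=cv2.imread("pics/s0.png")[140:320,200:440];b=cv2.imread("pics/t0.png")[120:270,170:430]
cv2.imwrite("pics/s0c.png",cv2.resize(a,(800,600),interpolation=3));cv2.imwrite("pics/t0c.png",cv2.resize(b,(800,462),interpolation=3))
E
```

```text
(no output)
```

View pics/s0c.png

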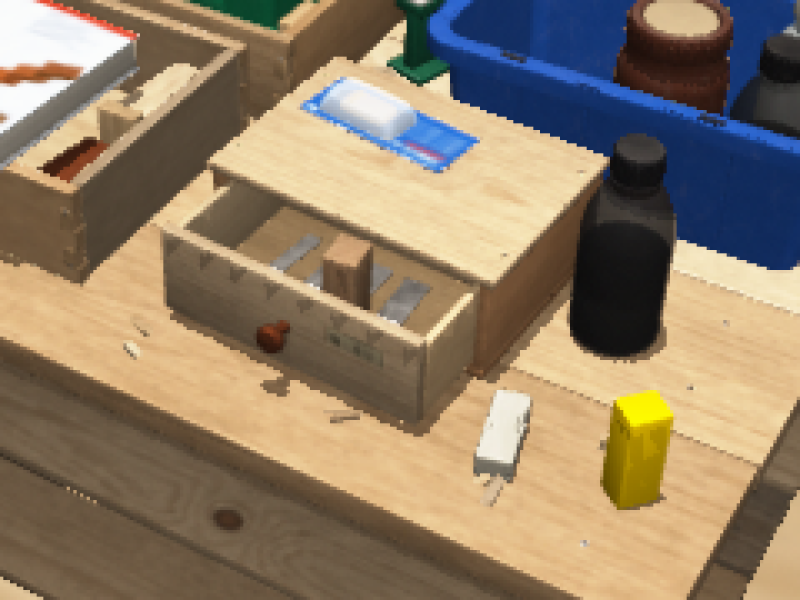

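View pics/t0c.png

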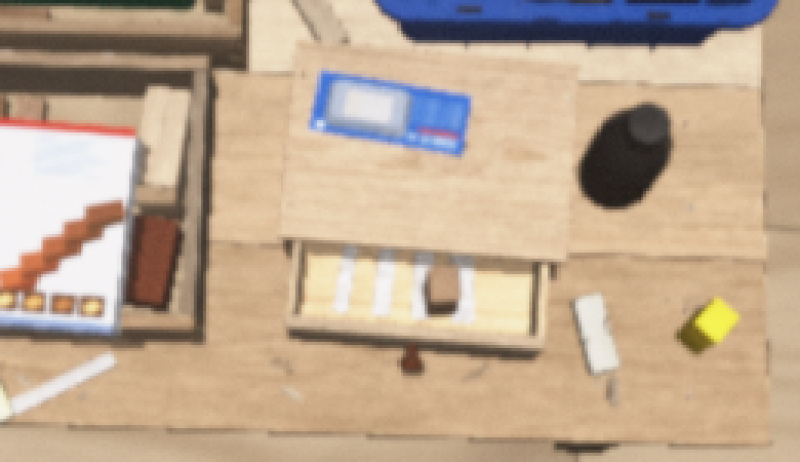

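The block stands right of the drawer's centre (top crop at about 442,280; drawer centre about 418), so it must be tipped to the left (+y). The yellow one on the bench is the decoy. Next I measure the cabinet's yaw and positions.

```bash
python3 - <<'E'
from h import *
b=optics.grab_frame("top");a=optics.grab_frame("scene");w=optics.grab_frame("wrist")
c=lambda x,y:(170+x/3.077,120+y/3.08)
for n,p,z in [("topFL",(283,240),.108),("topFR",(567,262),.108),("topBL",(299,43),.108),("topBR",(578,66),.108),("drwFL",(288,330),.095),("drwFR",(541,350),.095)]: print(n,atz(b,c(*p),z).round(3))
s=lambda x,y:(200+x*.3,140+y*.3)
for n,p,z in [("topFL",(212,165),.108),("topFR",(487,280),.108),("topBR",(606,155),.108),("blkTopC",(348,250),.107),("drwFL",(165,228),.095),("drwFR",(422,345),.095)]: print("s",n,atz(a,s(*p),z).round(3))
print(w["T_tool_cam"].round(3) if hasattr(w["T_tool_cam"],'round') else w["T_tool_cam"])
for p,nm in((b,"b"),):
    r=models.place_of(p,"drawer_floor");print([ (atz(p,q["centre"],.017).round(3),q["conf"]) for q in r[:3]])
im=b["pixels"][190:245,255:355,::-1];cv2.imwrite("pics/t1c.png",cv2.resize(im,(800,440),interpolation=2))
E
```

```text
topFL [0.57  0.009 0.108]
topFR [ 0.558 -0.259  0.108]
topBL [0.767 0.002 0.108]
topBR [ 0.752 -0.27   0.108]
drwFL [0.486 0.001 0.095]
drwFR [ 0.475 -0.237  0.095]
s topFL [0.574 0.009 0.108]
s topFR [ 0.561 -0.253  0.108]
s topBR [ 0.76  -0.265  0.108]
s blkTopC [ 0.537 -0.143  0.107]
s drwFL [0.497 0.004 0.095]
s drwFR [ 0.482 -0.239  0.095]
[[ 0.    -0.951 -0.309  0.079]
 [ 1.     0.     0.     0.   ]
 [-0.    -0.309  0.951 -0.163]
 [ 0.     0.     0.     1.   ]]
[]
```

View pics/t1c.png

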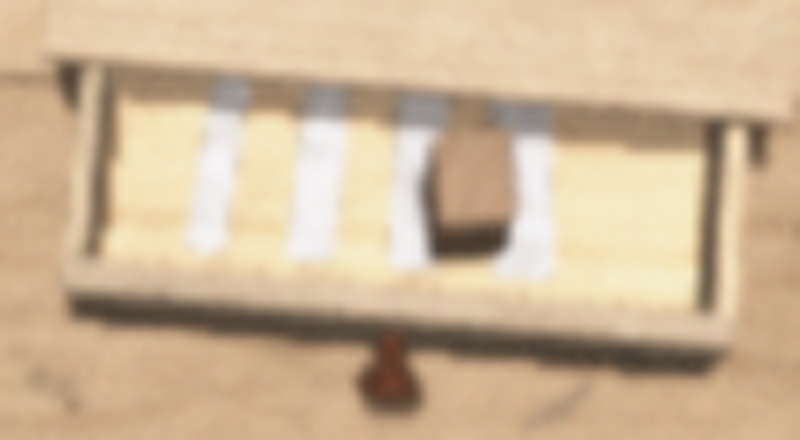

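The crop shows the block's top face at about (475,178) with room to its right, three or four flat strips on the floor, and the knob at about (390,385). Cabinet yaw is about −2.8°. I start the transit: rise, align, close the fingers.

Request:
{"fn": "step_arm", "kwargs": {"series": [0,0,-0.9,0,0,-0.8,1,0,0,-0.9,0,0,-0.8,1,0,0,-0.9,0,0,-0.8,1,0,0,0,-0.4,-1,0,1,0,0,0,-0.4,-1,0,1,0,0,0,-0.4,-1,0,1,0,0,0,-0.4,-1,0,1,0,0,0,-0.4,-1,0,1,0,0,0,-0.4,-1,0,1,0,0,0,-0.4,-1,0,1,0,0,0,-0.4,-1,0,1,0,0,0,-0.4,-1,0,1]}}

```text
time_s: 2.7
ee_pos: [0.3531, 0.2933, 0.283]
tcp_rot: [180.0, 0.0, 177.2]
force: [0.8, -0.8, -0.5]
opening: 0.0
finger_force: 0.0
```

Request:
{"fn": "step_arm", "kwargs": {"series": [0,0,0,-0.4,-1,0,1,0,0,0,-0.4,-1,0,1,0,0,0,-0.4,-1,0,1,0,0,0,-0.4,-1,0,1,0,0,0,-0.4,-1,0,1,0,0,0,-0.4,-1,0,1,0,0,0,-0.4,-1,0,1,0,0,0,-0.4,-1,0,1,0,0,0,-0.4,-1,0,1,0,0,0,-0.4,-1,0,1,0,0,0,-0.4,-1,0,1,0,0,0,-0.4,-1,0,1]}}

```text
time_s: 4.2
ee_pos: [0.4794, -0.0734, 0.283]
tcp_rot: [180.0, 0.0, 177.2]
force: [0.2, -0.3, 0.3]
opening: 0.0001
finger_force: 0.0
```

```bash
cat >> h.py <<'E'
from scipy.spatial.transform import Rotation as Ro
def wrist():
    s=env.sense();p=optics.grab_frame("wrist")
    T=np.eye(4);T[:3,:3]=Ro.from_euler("xyz",s["tcp_rot"],degrees=True).as_matrix();T[:3,3]=s["ee_pos"]
    C=np.linalg.inv(T@np.array(p["T_tool_cam"]));p["R"]=C[:3,:3];p["t"]=C[:3,3];return s,p
E
python3 - <<'E'
from h import *
s,p=wrist();print(s["time_s"],s["ee_pos"],s["tcp_rot"],s["q"],s["opening"]);save(p,"w1.png")
for n,z in(("block_centre",.062),("drawer_floor",.017),("drawer_knob",.054)):
    print(n,[(np.round(q["centre"]),round(q["conf"],2),atz(p,q["centre"],z).round(3)) for q in models.place_of(p,n)[:2]])
E
```

```text
4.2 [ 0.47940323 -0.0734168   0.28302944] [1.79997182e+02 2.23967957e-02 1.77196293e+02] [-8.88783157e+00  3.61830840e+00  1.05202519e+02  5.46900760e-03
  7.11572010e+01 -9.60858903e+01] 6.754462043860372e-05
block_centre [(array([ 37., 204.]), 0.9, array([ 0.506, -0.391,  0.062])), (array([228., 217.]), 0.8, array([ 0.537, -0.145,  0.062]))]
drawer_floor [(array([252., 228.]), 0.85, array([ 0.573, -0.119,  0.017]))]
drawer_knob [(array([247., 158.]), 0.59, array([ 0.462, -0.114,  0.054]))]
```

View pics/w1.png

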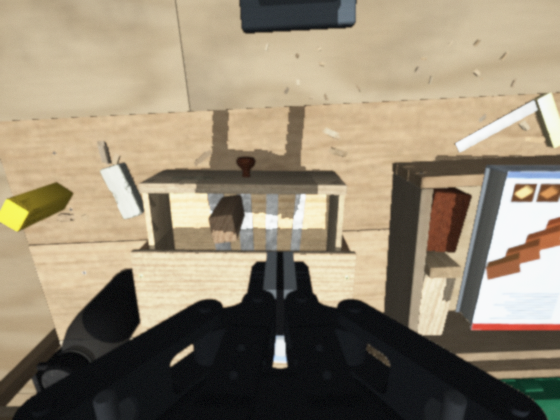

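The wrist view agrees: block at (228,217), i.e. about (0.537, −0.145), and floor centre at about (0.573, −0.119). I move to the block's right and descend.

Request:
{"fn": "step_arm", "kwargs": {"series": [0,0,0,-0.52,-1,0,1,0,0,0,-0.52,-1,0,1,0,0,0,-0.52,-1,0,1,0,0,0,-0.52,-1,0,1,0,0,0,0,0,0.9,1,0,0,0,0,0,0.9,1,0,0,0,0,0,0.9,1,0,0,0,0,0,0.9,1]}}

```text
time_s: 5.4
ee_pos: [0.5356, -0.194, 0.1742]
tcp_rot: [180.0, 0.0, 177.3]
force: [0.5, -0.6, -0.9]
opening: -0.0001
finger_force: 0.0
```

```bash
python3 - <<'E'
from h import *
s,p=wrist();print(s["time_s"],s["ee_pos"],s["force"]);save(p,"w2.png")
for n,z in(("block_centre",.062),("drawer_floor",.017),("drawer_knob",.054)):
    print(n,[(np.round(q["centre"]),round(q["conf"],2),atz(p,q["centre"],z).round(3)) for q in models.place_of(p,n)[:2]])
E
```

```text
5.4 [ 0.53555187 -0.19401159  0.17420834] [ 0.52057661 -0.6427003  -0.9418411 ]
block_centre [(array([333., 193.]), 0.88, array([ 0.535, -0.144,  0.062])), (array([ 60., 178.]), 0.8, array([ 0.509, -0.393,  0.062]))]
drawer_floor [(array([347., 218.]), 0.94, array([ 0.578, -0.121,  0.017]))]
drawer_knob [(array([367., 105.]), 0.96, array([ 0.46 , -0.114,  0.054]))]
```

View pics/w2.png

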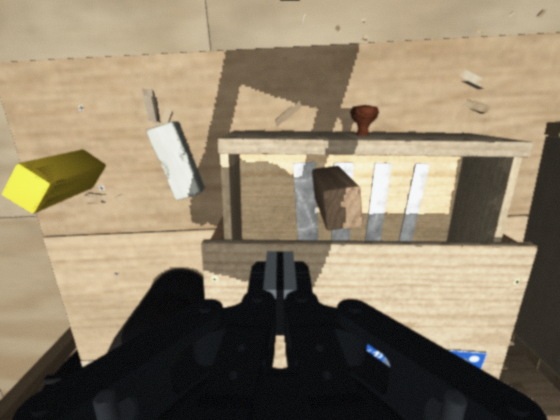

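Request:
{"fn": "step_arm", "kwargs": {"series": [0,0,0,0,0,0.9,1,0,0,0,0,0,0.9,1,0,0,0,0,0,0.84,1,0,0,0,0,0.1,0,1,0,0,0,0,0.25,0,1,0,0,0,0,0.25,0,1,0,0,0,0,0.25,0,1,0,0,0,0,0.25,0,1]}}

```text
time_s: 6.6
ee_pos: [0.5374, -0.1617, 0.0961]
tcp_rot: [-180.0, 0.0, 177.2]
force: [0.0, -0.8, 1.2]
opening: 0.0002
finger_force: 0.0
```

```bash
python3 - <<'E'
from h import *
s,p=wrist();print(s["time_s"],s["ee_pos"],s["force"])
for n,z in(("block_centre",.062),("drawer_floor",.017),("drawer_knob",.054)):
    print(n,[(np.round(q["centre"]),round(q["conf"],2),atz(p,q["centre"],z).round(3)) for q in models.place_of(p,n)[:2]])
E
```

```text
6.6 [ 0.53744048 -0.16168492  0.09613488] [ 0.02996504 -0.78983224  1.20536365]
block_centre [(array([326., 221.]), 0.73, array([ 0.535, -0.129,  0.062])), (array([305., 225.]), 0.57, array([ 0.537, -0.144,  0.062]))]
drawer_floor [(array([327., 250.]), 0.78, array([ 0.579, -0.122,  0.017])), (array([321., 310.]), 0.41, array([ 0.64 , -0.128,  0.017]))]
drawer_knob [(array([345., 106.]), 0.59, array([ 0.461, -0.116,  0.054]))]
```

Request:
{"fn": "step_arm", "kwargs": {"series": [0,0,0,0,0.25,0,1,0,0,0,0,0.25,0,1,0,0,0,0,0,0,1]}}

```text
time_s: 7.18
ee_pos: [0.5379, -0.1467, 0.0956]
tcp_rot: [180.0, -0.0, 177.2]
force: [0.1, 0.3, -1.0]
opening: -0.0001
finger_force: 0.0
```

```bash
python3 - <<'E'
from h import *
s,p=wrist();print(s["time_s"],s["ee_pos"],s["force"])
a=optics.grab_frame("scene")
x=cv2.resize(p["pixels"][100:300,180:480,::-1],(400,267));y=cv2.resize(a["pixels"][170:270,225:375,::-1],(400,267))
cv2.imwrite("pics/c3.png",np.hstack([x,y]))
E
```

```text
7.175 [ 0.53786832 -0.14672346  0.09562049] [ 0.1157643   0.28309419 -1.02792564]
```

View pics/c3.png

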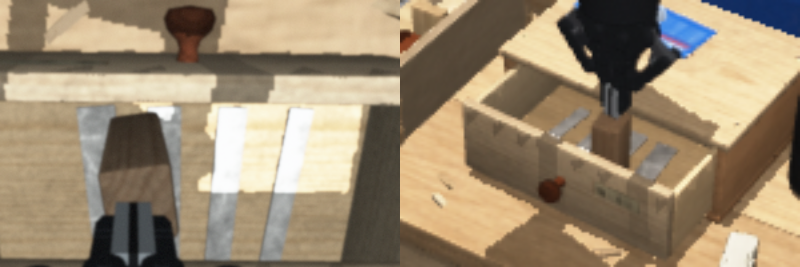

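In the picture the finger (left panel, about 130,230) overlaps the block's top face, and in the scene the block seems unmoved. I check where the fingertip and the block top really are.

```bash
python3 - <<'E'
from h import *
s,w=wrist();a=optics.grab_frame("scene");b=optics.grab_frame("top")
def proj(p,X):
    f=210/np.tan(np.radians(p["fov_y"]/2));c=np.array(p["R"])@X+np.array(p["t"]);return (f*c[0]/c[2]+p["cx"],f*c[1]/c[2]+p["cy"])
print("blocktop init tri",tri(a,(304.4,215),b,(314.4,212.2)))
tip=s["ee_pos"]-[0,0,.008]
for n,p in(("scene",a),("top",b),("wrist",w)): print(n,np.round(proj(p,tip),1),np.round(proj(p,np.array([.537,-.144,.107])),1))
def ann(p,x0,x1,y0,y1):
    k=4 if p is not w else 2
    im=cv2.resize(np.ascontiguousarray(p["pixels"][y0:y1,x0:x1,::-1]),None,fx=k,fy=k,interpolation=cv2.INTER_CUBIC)
    u=proj(p,tip);cv2.drawMarker(im,(int((u[0]-x0)*k),int((u[1]-y0)*k)),(0,255,0),0,8,1);return im
cv2.imwrite("pics/c4.png",np.hstack([ann(a,255,345,185,255),ann(w,220,410,140,280)]))
E
```

```text
blocktop init tri [ 0.53289824 -0.14468157  0.11040631]
scene [305.6 221. ] [304.6 215.1]
top [315.1 211.8] [314.4 210.8]
wrist [279.2 242.7] [285.  255.7]
```

View pics/c4.png

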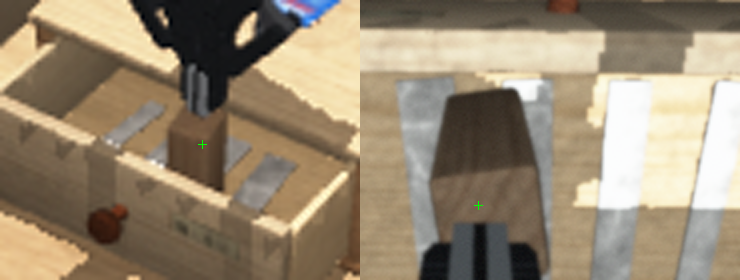

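The fingertips really hang about 25 mm higher than assumed: the green mark shows the nominal tip, the visible tip is at about (305,213) in the scene, just over the block's top. The block is untouched. I go back to the right, then lower.

Request:
{"fn": "step_arm", "kwargs": {"series": [0,0,0,0,0,-0.4,1,0,0,0,0,-0.8,0,1,0,0,0,0,-0.8,0,1,0,0,0,0,0,0.6,1,0,0,0,0,0,0.7,1,0,0,0,0,0,0,1]}}

```text
time_s: 8.18
ee_pos: [0.534, -0.1941, 0.0669]
tcp_rot: [179.9, -0.2, 177.2]
force: [-0.3, 0.2, -0.2]
opening: 0.0
finger_force: 0.0
```

```bash
python3 - <<'E'
from h import *
s,w=wrist();a=optics.grab_frame("scene");b=optics.grab_frame("top");print(s["time_s"],s["ee_pos"],s["force"],s["opening"])
print([(np.round(q["centre"]),round(q["conf"],2),atz(w,q["centre"],.062).round(3)) for q in models.place_of(w,"block_centre")[:2]])
def proj(p,X):
    f=210/np.tan(np.radians(p["fov_y"]/2));c=np.array(p["R"])@X+np.array(p["t"]);return (f*c[0]/c[2]+p["cx"],f*c[1]/c[2]+p["cy"])
tip=s["ee_pos"]-[0,0,.008]
def ann(p,x0,x1,y0,y1):
    k=4 if p is not w else 2
    im=cv2.resize(np.ascontiguousarray(p["pixels"][y0:y1,x0:x1,::-1]),None,fx=k,fy=k,interpolation=cv2.INTER_CUBIC)
    u=proj(p,tip);cv2.drawMarker(im,(int((u[0]-x0)*k),int((u[1]-y0)*k)),(0,255,0),0,8,1);return im
cv2.imwrite("pics/c5.png",np.hstack([ann(a,255,345,185,255),ann(w,220,410,140,280)]))
E
```

```text
8.175 [ 0.53400142 -0.19414032  0.06688864] [-0.28509226  0.2328811  -0.20608558] 2.935042860031481e-05
[(array([363., 245.]), 0.64, array([ 0.537, -0.144,  0.062]))]
```

View pics/c5.png

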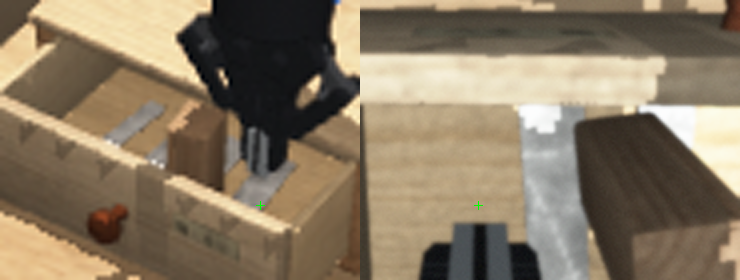

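Now the tip (scene crop about 262,170) hangs beside the block (about 195,150), below its top. I push left slowly.

Request:
{"fn": "step_arm", "kwargs": {"series": [0,0,0,0,0.3,0,1,0,0,0,0,0.25,0,1,0,0,0,0,0.25,0,1,0,0,0,0,0.2,0,1,0,0,0,0,0.2,0,1,0,0,0,0,0.2,0,1,0,0,0,0,0.2,0,1,0,0,0,0,0,0,1]}}

```text
time_s: 9.38
ee_pos: [0.5379, -0.1469, 0.0687]
tcp_rot: [180.0, -0.0, 177.2]
force: [0.2, 0.1, -0.2]
opening: -0.0001
finger_force: 0.0
```

```bash
python3 - <<'E'
from h import *
s,w=wrist();a=optics.grab_frame("scene");print(s["time_s"],s["ee_pos"],s["force"])
for n,z in(("block_centre",.05),("drawer_floor",.017),("drawer_knob",.054)):
  for p in(w,a): print(n,[(np.round(q["centre"]),round(q["conf"],2),atz(p,q["centre"],z).round(3)) for q in models.place_of(p,n)[:2]])
f=lambda p,x0,x1,y0,y1,k:cv2.resize(np.ascontiguousarray(p["pixels"][y0:y1,x0:x1,::-1]),None,fx=k,fy=k,interpolation=cv2.INTER_CUBIC)
cv2.imwrite("pics/c6.png",np.hstack([f(a,255,345,185,255,4),f(w,220,410,140,280,2)]))
E
```

```text
9.375 [ 0.53792648 -0.14689617  0.06865551] [ 0.15391645  0.11872984 -0.18363339]
block_centre [(array([319., 239.]), 0.9, array([ 0.542, -0.121,  0.05 ])), (array([ 81., 181.]), 0.3, array([ 0.496, -0.264,  0.05 ]))]
block_centre [(array([393., 278.]), 0.84, array([ 0.504, -0.412,  0.05 ])), (array([296., 223.]), 0.72, array([ 0.556, -0.108,  0.05 ]))]
drawer_floor []
drawer_floor [(array([304., 226.]), 0.74, array([ 0.59 , -0.114,  0.017]))]
drawer_knob [(array([330., 108.]), 0.68, array([ 0.462, -0.115,  0.054]))]
drawer_knob [(array([281., 242.]), 0.86, array([ 0.465, -0.115,  0.054]))]
```

View pics/c6.png

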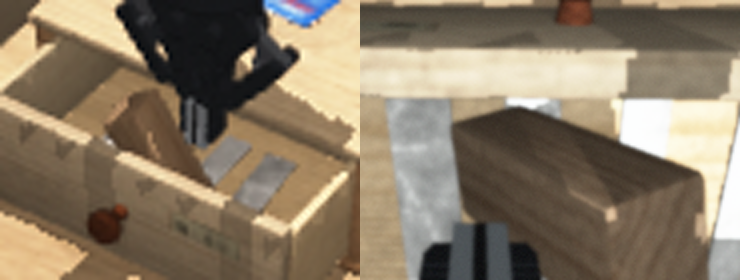

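It is tilting to the left (about 30°, top at about (120,115) in the scene crop). I continue.

Request:
{"fn": "step_arm", "kwargs": {"series": [0,0,0,0,0.25,0,1,0,0,0,0,0.25,0,1,0,0,0,0,0.25,0,1,0,0,0,0,0.25,0,1,0,0,0,0,0,0,1,0,0,0,0,0,-0.8,1,0,0,0,0,0,-0.8,1,0,0,0,0,0,-0.8,1,0,0,0,0,0,-0.8,1]}}

```text
time_s: 10.9
ee_pos: [0.5393, -0.1175, 0.1655]
tcp_rot: [-180.0, 0.0, 177.2]
force: [-0.4, -0.1, 0.9]
opening: -0.0002
finger_force: 0.0
```

```bash
python3 - <<'E'
from h import *
s,w=wrist();a=optics.grab_frame("scene");b=optics.grab_frame("top");print(s["time_s"],s["ee_pos"],s["force"])
for n,z in(("block_centre",.033),("drawer_floor",.017),("drawer_knob",.054)):
  for p in(w,a,b): print(n,[(np.round(q["centre"]),round(q["conf"],2),atz(p,q["centre"],z).round(3)) for q in models.place_of(p,n)[:2]])
f=lambda p,x0,x1,y0,y1,k:cv2.resize(np.ascontiguousarray(p["pixels"][y0:y1,x0:x1,::-1]),None,fx=k,fy=k,interpolation=cv2.INTER_CUBIC)
cv2.imwrite("pics/c7.png",np.hstack([f(a,255,345,185,255,4),f(w,180,400,80,220,2)]))
E
```

```text
10.9 [ 0.53930464 -0.11746733  0.16548521] [-0.44719292 -0.10020169  0.87475805]
block_centre [(array([314., 180.]), 0.91, array([ 0.531, -0.083,  0.033])), (array([120., 298.]), 0.23, array([ 0.655, -0.3  ,  0.033]))]
block_centre [(array([391., 277.]), 0.86, array([ 0.518, -0.403,  0.033]))]
block_centre [(array([399., 229.]), 0.6, array([ 0.504, -0.405,  0.033])), (array([294., 215.]), 0.5, array([ 0.537, -0.087,  0.033]))]
drawer_floor [(array([277., 218.]), 0.83, array([ 0.575, -0.122,  0.017]))]
drawer_floor [(array([303., 225.]), 0.79, array([ 0.592, -0.11 ,  0.017]))]
drawer_floor [(array([302., 204.]), 0.86, array([ 0.575, -0.11 ,  0.017]))]
drawer_knob [(array([279., 106.]), 0.65, array([ 0.461, -0.114,  0.054])), (array([104., 159.]), 0.53, array([ 0.498, -0.272,  0.054]))]
drawer_knob []
drawer_knob []
```

View pics/c7.png

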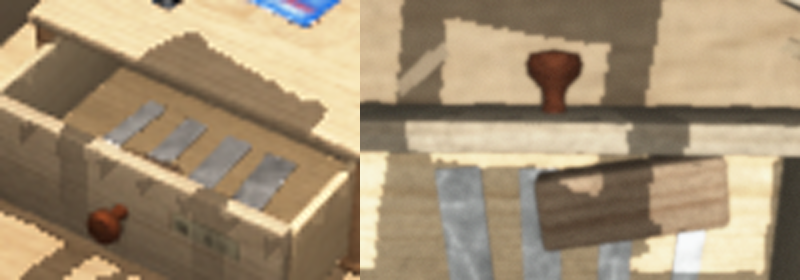

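The block now lies flat on the floor along y at about (0.534, −0.085), close behind the drawer front; the wrist panel shows it at about (635,205). Now I calibrate the true fingertip offset for the knob push.

```bash
python3 - <<'E'
from h import *
s,w=wrist();a=optics.grab_frame("scene");b=optics.grab_frame("top")
T=np.array(w["T_tool_cam"]);f=210/np.tan(np.radians(w["fov_y"]/2))
for r in (249,251,253):
  d=T[:3,:3]@np.array([(279-w["cx"])/f,(r-w["cy"])/f,1]);o=T[:3,3]
  for x in(.011,.0,-.011): print(r,x,(o+d*(x-o[0])/d[0]).round(4))
o,d=ray(a,(320.5,228))
for x in(.523,.534): print("scene tip",(o+d*(x-o[0])/d[0]).round(3),"tcp .534 -.194 .0669")
o,d=ray(a,(305,213))
for x in(.527,.538): print("scene tip",(o+d*(x-o[0])/d[0]).round(3),"tcp .538 -.147 .0956")
E
```

```text
249 0.011 [ 0.011  -0.0001 -0.0234]
249 0.0 [ 0.     -0.0001 -0.0007]
249 -0.011 [-0.011  -0.0002  0.022 ]
251 0.011 [ 0.011  -0.0001 -0.0256]
251 0.0 [ 0.     -0.0001 -0.0033]
251 -0.011 [-0.011  -0.0002  0.019 ]
253 0.011 [ 0.011  -0.0001 -0.0278]
253 0.0 [ 0.     -0.0001 -0.0058]
253 -0.011 [-0.011  -0.0002  0.0162]
scene tip [ 0.523 -0.199  0.098] tcp .534 -.194 .0669
scene tip [ 0.534 -0.194  0.088] tcp .534 -.194 .0669
scene tip [ 0.527 -0.151  0.124] tcp .538 -.147 .0956
scene tip [ 0.538 -0.145  0.114] tcp .538 -.147 .0956
```

Request:
{"fn": "step_arm", "kwargs": {"series": [0,0,0,0.85,0,0,1,0,0,0,0.85,0,0,1,0,0,0,0.85,0,0,1,0,0,0,0.85,0,0,1,0,0,0,0.85,0,0,1,0,0,0,0,0,0.9,1,0,0,0,0,0,0.9,1,0,0,0,0,0,0.9,1,0,0,0,0,0,0.9,1,0,0,0,0,0,0.8,1,0,-1,0,0,0,0.2,1,0,0,0,0,0,0,1]}}

```text
time_s: 13.15
ee_pos: [0.4088, -0.1104, 0.0258]
tcp_rot: [179.9, 7.7, 177.1]
force: [0.3, 0.5, 0.2]
opening: 0.0002
finger_force: 0.0
```

```bash
cat > look.py <<'E'
from h import *
s,w=wrist();a=optics.grab_frame("scene");b=optics.grab_frame("top");print(s["time_s"],s["ee_pos"],s["tcp_rot"],s["force"])
for n,z in(("block_centre",.033),("drawer_floor",.017),("drawer_knob",.054)):
  for p in(w,a,b): print(n,[(np.round(q["centre"]),round(q["conf"],2),atz(p,q["centre"],z).round(3)) for q in models.place_of(p,n)[:2]])
E
python3 look.py; python3 - <<'E'
from h import *
a=optics.grab_frame("scene");save(a,"s8.png")
# visible fingertip: lowest dark gripper pixels
g=a["pixels"][170:275,240:330].max(2)<45
r=np.where(g.any(1))[0]
for k in r[::4]: c=np.where(g[k])[0];print(k+170,c.min()+240,c.max()+240,len(c))
E
```

```text
13.15 [ 0.40882008 -0.11041931  0.02576995] [179.93131815   7.74742135 177.13475601] [0.27719294 0.47631384 0.22205148]
block_centre []
block_centre [(array([391., 274.]), 0.72, array([ 0.528, -0.399,  0.033])), (array([170., 218.]), 0.43, array([0.407, 0.216, 0.033]))]
block_centre [(array([292., 216.]), 0.59, array([ 0.533, -0.081,  0.033])), (array([400., 226.]), 0.5, array([ 0.512, -0.41 ,  0.033]))]
drawer_floor [(array([274., 352.]), 0.61, array([ 0.506, -0.119,  0.017]))]
drawer_floor [(array([304., 225.]), 0.77, array([ 0.595, -0.112,  0.017])), (array([315., 174.]), 0.49, array([ 0.834, -0.015,  0.017]))]
drawer_floor [(array([304., 204.]), 0.59, array([ 0.576, -0.118,  0.017])), (array([311., 181.]), 0.42, array([ 0.648, -0.137,  0.017]))]
drawer_knob [(array([274., 349.]), 0.83, array([ 0.457, -0.116,  0.054]))]
drawer_knob [(array([282., 241.]), 0.67, array([ 0.469, -0.116,  0.054]))]
drawer_knob [(array([300., 240.]), 0.91, array([ 0.459, -0.105,  0.054]))]
206 275 275 1
210 244 275 5
214 245 276 12
218 246 276 31
222 247 276 30
226 242 276 35
230 245 278 32
234 248 275 26
238 251 277 23
242 255 282 22
246 260 279 20
250 261 273 8
254 264 270 4
```

Request:
{"fn": "step_arm", "kwargs": {"series": [0,0,0,-0.5,0,0.07,1,0,0,0,-0.5,0,0.07,1,0,0,0,-0.2,0,0.03,1,0,0,0,-0.2,0,0.03,1,0,0,0,-0.2,0,0.03,1,0,0,0,-0.2,0,0.03,1,0,0,0,-0.2,0,0.03,1,0,0,0,-0.2,0,0.03,1,0,0,0,-0.1,0,0.01,1]}}

```text
time_s: 14.92
ee_pos: [0.4821, -0.1146, 0.0265]
tcp_rot: [-180.0, 8.0, 177.2]
force: [-0.9, -1.2, 0.0]
opening: 0.0
finger_force: 0.4
```

```bash
python3 look.py
```

```text
14.925 [ 0.48212753 -0.11457877  0.02650944] [-179.9979755     8.01078931  177.20425629] [-0.88239348 -1.17415179  0.02135931]
block_centre []
block_centre [(array([392., 276.]), 0.88, array([ 0.523, -0.403,  0.033]))]
block_centre [(array([292., 206.]), 0.82, array([ 0.563, -0.081,  0.033]))]
drawer_floor []
drawer_floor [(array([312., 223.]), 0.88, array([ 0.614, -0.125,  0.017]))]
drawer_floor [(array([306., 194.]), 0.64, array([ 0.606, -0.124,  0.017]))]
drawer_knob []
drawer_knob [(array([286., 234.]), 0.85, array([ 0.5  , -0.11 ,  0.054]))]
drawer_knob []
```

The drawer follows the finger (about 30 mm in). I continue gently.

Request:
{"fn": "step_arm", "kwargs": {"series": [0,0,0,-0.2,0,0.03,1,0,0,0,-0.2,0,0.03,1,0,0,0,-0.2,0,0.03,1,0,0,0,-0.2,0,0.03,1,0,0,0,-0.2,0,0.03,1,0,0,0,-0.2,0,0.03,1,0,0,0,-0.1,0,0.015,1,0,0,0,-0.1,0,0.015,1]}}

```text
time_s: 16.52
ee_pos: [0.5242, -0.1166, 0.026]
tcp_rot: [180.0, 8.0, 177.2]
force: [0.3, -0.4, 0.2]
opening: -0.0
finger_force: 0.3
```

```bash
python3 look.py|grep -v "block\|\[\]$"
```

```text
16.525 [ 0.52418224 -0.11657444  0.02604707] [179.99842557   7.99034292 177.20487418] [ 0.28174731 -0.39304494  0.21325955]
drawer_floor [(array([317., 214.]), 0.75, array([ 0.66 , -0.118,  0.017]))]
drawer_knob [(array([297., 226.]), 0.56, array([ 0.543, -0.119,  0.054])), (array([316., 221.]), 0.24, array([ 0.587, -0.153,  0.054]))]
```

Request:
{"fn": "step_arm", "kwargs": {"series": [0,0,0,-0.1,0,0.015,1,0,0,0,-0.08,0,0.01,1,0,0,0,-0.05,0,0.005,1,0,0,0,-0.05,0,0.005,1]}}

```text
time_s: 17.62
ee_pos: [0.5325, -0.117, 0.0261]
tcp_rot: [180.0, 8.0, 177.2]
force: [-0.8, -0.0, -1.6]
opening: -0.0002
finger_force: 0.4
```

Request:
{"fn": "step_arm", "kwargs": {"series": [0,0,0,-0.05,0,0.005,1,0,0,0,-0.05,0,0.005,1]}}

```text
time_s: 17.88
ee_pos: [0.5356, -0.1171, 0.0263]
tcp_rot: [180.0, 8.0, 177.2]
force: [-0.3, -0.4, -0.8]
opening: -0.0001
finger_force: 0.4
```

Request:
{"fn": "step_arm", "kwargs": {"series": [0,0,0,-0.05,0,0.005,1,0,0,0,-0.05,0,0.005,1]}}

```text
time_s: 18.12
ee_pos: [0.537, -0.1171, 0.026]
tcp_rot: [180.0, 7.8, 177.2]
force: [-8.9, -1.0, 4.5]
opening: -0.0
finger_force: 4.0
```

Force rises at the expected home position. One more tiny press, then retreat and verify.

Request:
{"fn": "step_arm", "kwargs": {"series": [0,0,0,-0.04,0,0.005,1,0,0,0,0,0,0,1]}}

```text
time_s: 18.38
ee_pos: [0.537, -0.117, 0.0257]
tcp_rot: [180.0, 7.7, 177.2]
force: [-9.7, 0.5, 5.1]
opening: 0.0003
finger_force: 4.4
```

Request:
{"fn": "step_arm", "kwargs": {"series": [0,0,0,0.1,0,-0.015,1,0,0,0,0.5,0,-0.07,1,0,0,0,1,0,-0.15,1,0,0,0,1,0,-0.15,1,0,0,0,1,0,-0.15,1,0,0,0,0,0,-1,1,0,0,0,0,0,-1,1,0,0,0,0,0,-1,1,0,0,0,0,0,-1,1,0,0,0,0,0,-1,1,0,0,0,0,0,0,1]}}

```text
time_s: 19.75
ee_pos: [0.4107, -0.1114, 0.1778]
tcp_rot: [-179.9, 8.3, 177.2]
force: [0.1, -1.2, -0.2]
opening: 0.0
finger_force: 0.0
```

```bash
python3 look.py; python3 - <<'E'
from h import *
a=optics.grab_frame("scene");b=optics.grab_frame("top");s,w=wrist()
for n,z in [("drawer_cabinet",0),("blister_pack",.108),("oil_bottle",0),("nagura_stone",0),("small_square",0),("drawer_knob",.054)]:
  for p in(a,b,w): print(n,[(np.round(q["centre"]),round(q["conf"],2),atz(p,q["centre"],z).round(3)) for q in models.place_of(p,n)[:1]])
# drawer front's top-edge gap: column profile in wrist image along x at y=-0.16
f=210/np.tan(np.radians(w["fov_y"]/2))
for y in(-.2,-.05):
  r=[]
  for x in np.arange(.53,.59,.003):
    c=w["R"]@np.array([x,y-.0,.1])+w["t"];u=(f*c[:2]/c[2]+[w["cx"],w["cy"]]).round().astype(int)
    r.append((round(x,3),int(w["pixels"][u[1],u[0]].mean()) if 0<=u[1]<420 and 0<=u[0]<560 else None))
  print(y,r)
E
```

```text
19.75 [ 0.41072469 -0.1113553   0.1778447 ] [-179.93533176    8.27215774  177.20568569] [ 0.09719348 -1.23837509 -0.21157338]
block_centre [(array([ 29., 266.]), 0.73, array([ 0.519, -0.412,  0.033])), (array([130., 238.]), 0.39, array([ 0.486, -0.282,  0.033]))]
block_centre [(array([392., 276.]), 0.79, array([ 0.524, -0.403,  0.033]))]
block_centre [(array([399., 226.]), 0.76, array([ 0.512, -0.407,  0.033])), (array([296., 156.]), 0.22, array([ 0.723, -0.088,  0.033]))]
drawer_floor []
drawer_floor []
drawer_floor []
drawer_knob []
drawer_knob [(array([302., 224.]), 0.82, array([ 0.557, -0.125,  0.054]))]
drawer_knob [(array([304., 211.]), 0.55, array([ 0.547, -0.115,  0.054]))]
drawer_cabinet [(array([318., 222.]), 0.91, array([ 0.643, -0.13 ,  0.   ]))]
drawer_cabinet [(array([311., 183.]), 0.9, array([ 0.648, -0.139,  0.   ]))]
drawer_cabinet []
blister_pack [(array([317., 176.]), 0.79, array([ 0.711, -0.085,  0.108]))]
blister_pack []
blister_pack []
oil_bottle [(array([384., 241.]), 0.67, array([ 0.669, -0.324,  0.   ]))]
oil_bottle [(array([369., 180.]), 0.83, array([ 0.664,
[... 897 characters left out ...]
float64(0.566), 20), (np.float64(0.569), 27), (np.float64(0.572), 28), (np.float64(0.575), 26), (np.float64(0.578), 27), (np.float64(0.581), 25), (np.float64(0.584), 26), (np.float64(0.587), 24)]
-0.05 [(np.float64(0.53), 18), (np.float64(0.533), 19), (np.float64(0.536), 16), (np.float64(0.539), 16), (np.float64(0.542), 14), (np.float64(0.545), 16), (np.float64(0.548), 24), (np.float64(0.551), 21), (np.float64(0.554), 22), (np.float64(0.557), 22), (np.float64(0.56), 21), (np.float64(0.563), 18), (np.float64(0.566), 27), (np.float64(0.569), 24), (np.float64(0.572), 25), (np.float64(0.575), 26), (np.float64(0.578), 27), (np.float64(0.581), 24), (np.float64(0.584), 28), (np.float64(0.587), 26)]
```

The knob seems home (travel about 85 mm) and the bystanders are unmoved. To rule out that the gripper's body met the top's overhang rather than the drawer its stop, I press once more with more tilt, which keeps the body well clear.

Request:
{"fn": "step_arm", "kwargs": {"series": [0,0,0,0,0,1,1,0,0,0,0,0,1,1,0,0,0,0,0,1,1,0,0,0,0,0,1,1,0,0,0,0,0,1,1,0,-1,0,0,0,0,1,0,0,0,-0.9,0,0.26,1,0,0,0,-0.9,0,0.26,1,0,0,0,-0.7,0,0.2,1,0,0,0,-0.3,0,0.09,1,0,0,0,0,0,0,1]}}

```text
time_s: 22.78
ee_pos: [0.518, -0.1162, 0.027]
tcp_rot: [180.0, 16.0, 177.2]
force: [1.0, 0.6, 0.2]
opening: 0.0002
finger_force: 0.0
```

Request:
{"fn": "step_arm", "kwargs": {"series": [0,0,0,-0.2,0,0.06,1,0,0,0,-0.2,0,0.06,1,0,0,0,-0.1,0,0.03,1,0,0,0,-0.1,0,0.03,1]}}

```text
time_s: 23.28
ee_pos: [0.5369, -0.1172, 0.0269]
tcp_rot: [180.0, 16.0, 177.2]
force: [0.7, 0.8, -0.0]
opening: 0.0001
finger_force: 0.0
```

Request:
{"fn": "step_arm", "kwargs": {"series": [0,0,0,-0.05,0,0.015,1,0,0,0,-0.05,0,0.015,1]}}

```text
time_s: 23.52
ee_pos: [0.5399, -0.1173, 0.0268]
tcp_rot: [180.0, 16.0, 177.2]
force: [0.2, 0.8, 0.3]
opening: 0.0002
finger_force: 0.0
```

Request:
{"fn": "step_arm", "kwargs": {"series": [0,0,0,-0.05,0,0.015,1,0,0,0,0,0,0,1]}}

```text
time_s: 23.78
ee_pos: [0.5404, -0.1172, 0.0264]
tcp_rot: [180.0, 15.9, 177.2]
force: [-3.7, -1.4, 1.1]
opening: -0.0001
finger_force: 2.1
```

It stops exactly at the predicted contact point (0.5403), so the drawer is home. I retreat and hand in.

Request:
{"fn": "step_arm", "kwargs": {"series": [0,0,0,0.1,0,-0.03,1,0,0,0,0.5,0,-0.14,1,0,0,0,0.95,0,-0.27,1,0,0,0,0.95,0,-0.27,1,0,0,0,0.95,0,-0.27,1,0,0,0,0,0,-0.8,1,0,0,0,0,0,-0.8,1,0,0,0,0,0,-0.8,1,0,0,0,0,0,0,1]}}

```text
time_s: 24.9
ee_pos: [0.4144, -0.1115, 0.0971]
tcp_rot: [-179.9, 16.2, 177.2]
force: [0.9, 0.6, -0.5]
opening: 0.0002
finger_force: 0.0
```

```bash
python3 - <<'E'
from h import *
a=optics.grab_frame("scene");b=optics.grab_frame("top")
for p in(a,b): print([(np.round(q["centre"]),round(q["conf"],2),atz(p,q["centre"],.054).round(3)) for q in models.place_of(p,"drawer_knob")[:1]])
print(env.sense()["force"],job.sign_off())
E
```

```text
[(array([299., 222.]), 0.82, array([ 0.558, -0.115,  0.054]))]
[(array([303., 214.]), 0.8, array([ 0.537, -0.114,  0.054]))]
the job is handed in; nothing more can be done
[ 0.10044212  0.04177148 -0.96959842] None
```

I tipped the block flat with a fingertip, then pushed the drawer gently home (two presses stopped at the same point), saw no bystander shift, and handed the job in at about 25 s.

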